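Lock the bobbin case onto the hoop stand

TASK

Lift the bobbin case by its long side handle out from under the magnifier, set it down upright on the open marble and let go of it; then take it by the grip bar on its top and lift it onto the hoop stand's steel collar, press it down so that its lugs go through the notches, and turn it a quarter turn clockwise (seen from above) to the stop, so that it is locked with its side handle tucked under the hoop. Do not drop the case, do not knock the magnifier or the hoop stand hard, and leave the other things on the table where they are.

Things in the scene. Friction and masses are not known exactly. Their poses are not given: they have to be found in the camera images.
- case: Bobbin case: plain black hard plastic drum, 68 mm diameter, 80 mm tall, 0.22 to 0.35 kg, standing upright. Origin: centre of its underside; z up along its axis. A straight side handle runs out along +x; a grip bar shaped like an arch stands on top, along x; two bayonet lugs stick out at the foot.
- side_grip (a point): Point on the case's side handle 100 mm from the case's axis, 50 mm above its underside: where to grip it clear of the magnifier's head. The handle is straight, 14 mm wide, 12 mm tall, and reaches from the drum to 135 mm from the axis, with a 20 mm round end. Axes as the case's (handle along +x).
- top_grip (a point): Middle of the case's top grip bar, on the case's axis, 108 mm above its underside. The bar runs along x: 60 mm long, 10 mm wide, 10 mm tall; below it, between two feet, is open space down to the drum's top at 80 mm. Axes as the case's.
- lug (a point): Outer end of the case's bayonet lug that lies below the side handle: on +x, 43 mm from the axis, 4 mm above the underside. A second lug lies opposite, on -x. Each is 12 mm wide and 8 mm tall (0 to 8 mm above the underside). Axes as the case's.
- stand: Walnut tabletop hoop stand, fixed. Origin: on the table below the centre of its steel collar, which stands on a round walnut foot (124 mm diameter, 18 mm tall). A 50 mm wide bar of that height runs along +x to a second foot (45 mm radius) with an upright post, 235 mm from the origin, 165 mm tall, with a turning knob.
- collar (a point): Centre of the steel collar's top edge, 42 mm above the table; axes as the stand's. Outer radius 54 mm. An inward lip (inner radius 37.5 mm, from 34 to 42 mm above the table) covers a groove of 46 mm radius. A lug below the lip turns only clockwise seen from above, about 92 degrees from its notch to a stop. Entered with the side handle along the stand's +y, it ends along +x, under the hoop.
- notch (a point): Middle of the notch in the collar's lip on the stand's +y side, 42 mm from the collar's axis, 42 mm above the table. It is 20 mm wide and cut right through the lip. The other notch is opposite, on the -y side. Axes as the stand's.
- pad (a joint): How far the spring pad in the middle of the collar is pressed down (m, 0 to 0.009). Its top is 30 mm above the table at 0; it pushes up with 4.3 N there and 0.6 N more per mm. With the lugs in the notches the case's underside rests at 30 mm; pressed to 22-25 mm (21 is the bottom) the lugs are below the lip and can turn. Let go when locked, the spring lifts it to 26 mm, lugs against the lip.
- hoop (a point): Centre of the level wooden embroidery hoop (empty ring, 160 mm outer and 144 mm inner diameter, underside 110 mm and top 122 mm above the table) that the stand's post carries, 145 mm from the collar's axis along the stand's +x. A locked case's side handle lies below it.
- magnifier: Stainless magnifier, fixed. Origin: on the table below the lens centre. A short arm carries its round head from a post (162 mm tall, on a foot of 50 mm radius) 125 mm away along +x. The case starts standing below the head, its side handle pointing away from the post.
- lens (a point): Centre of the underside of the magnifier's round head (92 mm diameter, 10 mm thick), 135 mm above the table. The case's top bar cannot be reached below it, and the case can be lifted there only about 20 mm. Axes as the magnifier's.
- dish: Bystander: yellow ceramic dish, 96 mm diameter, 35 mm tall; origin at the centre of its underside.
- tumbler: Bystander: empty glass tumbler, 72 mm diameter, 95 mm tall; origin at the centre of its underside.
- spool_a: Bystander: wooden thread spool, 56 mm diameter, 70 mm tall, upright; origin at the centre of its underside.
- spool_b: Bystander: wooden thread spool like the other one; origin at the centre of its underside.
- jar: Bystander: glass jar with a steel cap, 64 mm diameter, 85 mm tall; origin at the centre of its underside.
- spare_hoop: Bystander: spare wooden hoop lying flat, 140 mm diameter, 12 mm tall; origin at the centre of its underside.
- pin_box: Bystander: closed grey plastic pin box, 110 x 70 x 35 mm; origin at the centre of its underside.

How it is judged:
On the way, in this order (a step that is already met when the one before it is completed fails the run):
1. the case is lifted off the marble by its side handle, more than 3 mm (height (world z) of case above 0.003 m and distance between the grasp point and side_grip below 0.05 m), for 0.1 s.
2. the case stands upright on the marble, more than 110 mm (axis to lens centre) from under the magnifier, and is let go (horizontal distance between case and lens above 0.11 m and height (world z) of case below 0.0025 m and angle between case's own z axis and vertical below 0.05 rad and contact force between the fingers and case below 0.1 N), for 0.2 s.
3. the case is lifted by its top grip bar, more than 30 mm (height (world z) of case above 0.03 m and distance between the grasp point and top_grip below 0.04 m), for 0.1 s.
At the end, for the whole second after the job is handed in: The case is released, at rest, upright within 0.08 rad, within 6 mm of the collar's axis, its underside 18 to 28.5 mm above the table (lugs under the lip), the side handle within 0.3 rad of the stand's +x, its grip point within 70 mm of the hoop's centre seen from above (horizontal distance between case and collar below 0.006 m and z of case in the frame of stand between 0.018 and 0.0285 m and angle between the x axis of case and the x axis of stand, either way round below 0.3 rad and horizontal distance between side_grip and hoop below 0.07 m and angle between case's own z axis and vertical below 0.08 rad and linear speed of case below 0.02 m/s and contact force between the fingers and case below 0.1 N); the robot touches nothing.
It fails at once if the case is let go in the air (underside above 12 mm, away from the collar) (height (world z) of case above 0.012 m and contact force between the fingers and case below 0.02 N and horizontal distance between case and collar above 0.03 m).
It fails at once if the magnifier is knocked with more than 15 N (contact force between magnifier and anything else above 15 N).
It fails at once if the hoop stand is struck or pressed with more than 60 N (contact force between stand and anything else above 60 N).
It fails at once if the case falls over (angle between case's own z axis and vertical above 0.7 rad).
It fails at once if another thing on the table is moved more than 30 mm (distance of any of dish, tumbler, spool_a, spool_b, jar, spare_hoop, pin_box from where it was at the start of the episode above 0.03 m).
It also fails if it takes over 72 s, if anything falls off the work surface, if the arm or the gripper's body presses on something with over 40 N, if the wrist force passes 120 N, or if a joint passes its speed limit or range.

ROBOT

A 6-joint arm with a two-finger parallel gripper is mounted at the origin on the work surface. World frame = base frame: x ahead of the robot, y to its left, z up, the work surface at z = 0. Lengths are in m, angles in rad, forces in N, time in s.
With the tool pointing down it reaches from about 0.3 to 0.825 m from the base axis. Payload 5.4 kg.
Tool frame: the origin (TCP) lies at the very end of the fingers, on their centre line; the grasp point (between the pads) lies 19 mm behind it; z points along the fingers, y is the line along which they close (so a half turn about z gives the same grasp; the last joint's range is limited). The gripper opens to 92 mm and grips with 3 to 60 N. Pads are 20 mm wide; open, the fingers measure 128 mm over their backs; the gripper's body (75 mm by 189 mm) begins 69 mm behind the grasp point.
Start: joints at [0.914, 0.158, 1.597, -0, 1.386, -0.21], TCP at [0.248, 0.519, 0.215] pointing down, gripper open.
Joint ranges: [-2.91, 2.91], [-0.94, 2.29], [0.18, 2.7], [-1.29, 4.43], [0.17, 2.64], [-3, 3]. Speed limits (rad/s): [2.57, 2.57, 3.14, 3.14, 3.14, 3.14].

INTERFACE

Orientations are given as a rotation vector (axis times angle).
In Python, from workcell import bot gives the robot as it stands. Calls block until the motion is done:
- bot.goto(position, orientation): joint-space move of the TCP to a pose.
- bot.line_to(position, rot=None, max_speed=0.15): straight line of the TCP; rot=None keeps the orientation; max_speed is the mean speed in m/s.
- bot.set_joints(angles): joint-space move.
- bot.set_gripper(opening, newtons=None): opening from 0.0 (shut) to 1.0 (fully open); newtons is the grip in N (None keeps the last); returns when the fingers have stopped.
- bot.hold(seconds).
- bot.inverse_kinematics(position, orientation): joint angles nearest the present ones, or None.
- bot.read_camera(name): name is "scene" or "top" or "wrist"; returns a dict with "pixels" (420x560x3 uint8, blue, green, red), "fx", "fy", "cx", "cy" (pixels), "R" (3x3) and "t" (3): a world point X has camera coordinates R X + t. Camera axes: x right, y down, z forward; pixel columns grow to the right and rows downward; lengths in m; the calibration is good to about 2 mm. A picture is of the moment at which its call begins. There is no depth.
A pose or a line that the arm cannot do raises bot.MotionError and nothing moves.
- bot.job_done(): hands the job in; it is judged then, once.
Readings, each from a call of its own:
- bot.current_clock(): time.
- bot.current_joints(): joint angles.
- bot.current_joint_vel(): joint speeds.
- bot.current_effort(): joint torques, N m.
- bot.current_ee_pos(): TCP position.
- bot.current_tool_rot(): TCP orientation.
- bot.current_contact_force(): force on the tool from outside, world axes, zero at the start.
- bot.current_ft_torque(): the same for the moment, N m.
- bot.current_opening(): opening from 0.0 (shut) to 1.0 (fully open).
- bot.current_grip_force(): force on a finger pad.
Only numpy, scipy, OpenCV 4.12 (cv2) and the standard library are available. Lean on these libraries where they do the work, as an engineer would, in place of code of your own. Each camera call takes 0.05 s, during which the arm holds its last target. There are 200 camera calls.

## Working session

There is one attempt and no reset: what is moved stays moved. The work goes in short steps, each a Python script; the robot and the scene stay as the last script left them, time stands still between calls to the robot, and variables do not carry over. Pictures are saved under pics/ and viewed, at most 10 in all, crops included, and the job is handed in when it is done.

```bash
mkdir -p pics; ls; python3 - <<'E'
from workcell import bot
import cv2,numpy as np
for n in("scene","top"):
    c=bot.read_camera(n);cv2.imwrite(f"pics/{n}0.png",c["pixels"])
    R=np.array(c["R"]);print(n,c["fx"],c["fy"],c["cx"],c["cy"],-R.T@np.array(c["t"]),R.round(3).tolist())
E
```

```text
pics
scene 420.5821668986785 420.5821668986785 282.7173105048004 202.8398674878671 [1.4517077  0.30980102 0.82655628] [[-0.3, 0.954, -0.014], [0.575, 0.169, -0.801], [-0.761, -0.248, -0.599]]
top 470.82261739405106 470.82261739405106 277.76013576590725 209.31922503246815 [ 0.38791564 -0.00597769  1.5963167 ] [[-0.007, -1.0, -0.017], [-0.995, 0.009, -0.099], [0.099, 0.016, -0.995]]
```

View pics/scene0.png

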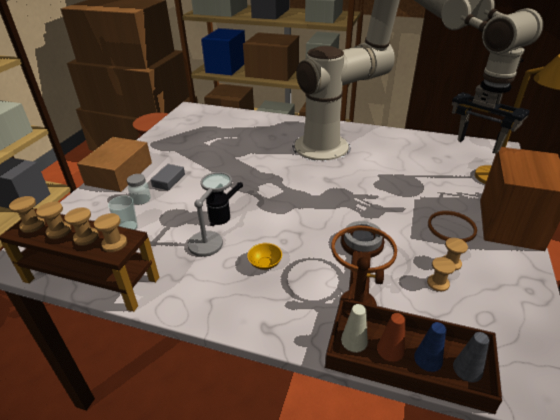

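View pics/top0.png

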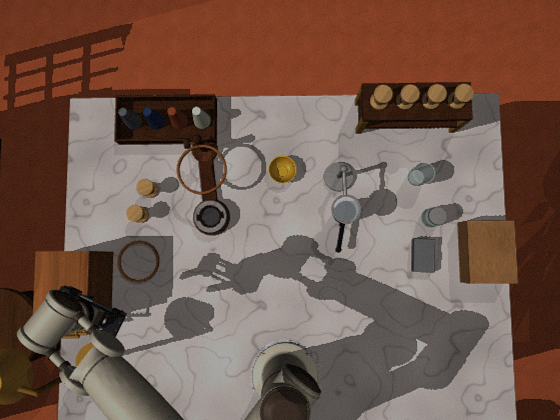

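The top view shows the lens head at about (346,209) with the black handle running to (339,250), the collar at about (211,217) and the hoop at about (202,170). The dish is at (283,169) and the spools are at (148,187) and (137,213). Next I'll measure the handle, collar and hoop.

```bash
cat >h.py <<'E'
import cv2,numpy as np
from scipy.spatial.transform import Rotation as Ro
from workcell import bot
def ray(c,u,v,z):
    R=np.array(c["R"]);o=-R.T@np.array(c["t"])
    d=R.T@np.array([(u-c["cx"])/c["fx"],(v-c["cy"])/c["fy"],1]);return (o+d*(z-o[2])/d[2])
def proj(c,X):
    p=np.array(c["R"])@np.array(X)+np.array(c["t"]);return np.array([c["fx"]*p[0]/p[2]+c["cx"],c["fy"]*p[1]/p[2]+c["cy"]])
def down(yaw):  # tool z down, tool x at angle yaw in world => closing axis (y) at yaw-90deg
    c,s=np.cos(yaw),np.sin(yaw)
    return Ro.from_matrix(np.array([[c,s,0],[s,-c,0],[0,0,-1]])).as_rotvec()
def st():
    print("t",round(bot.current_clock(),2),"tcp",np.round(bot.current_ee_pos(),4),"F",np.round(bot.current_contact_force(),1),"M",np.round(bot.current_ft_torque(),2),"op",round(bot.current_opening(),3),"g",round(bot.current_grip_force(),1))
E
python3 - <<'E'
from h import *
c=bot.read_camera("top");im=c["pixels"];g=im.max(axis=2)
for (u,v,z,n) in [(346,209,.145,'lens'),(339,250,.056,'tip'),(211,217,.042,'collar'),(202,170,.122,'hoop'),(283,169,.035,'dish'),(148,187,.07,'sp'),(137,213,.07,'sp'),(138,261,.012,'spare'),(340,177,0,'magfoot'),(204,150,.165,'post')]: print(n,ray(c,u,v,z).round(3))
# handle mask
m=np.zeros_like(g);m[222:258,325:355]=(g[222:258,325:355]<50)
n,l,s,_=cv2.connectedComponentsWithStats(m);k=1+s[1:,4].argmax();ys,xs=np.where(l==k);print(s[k])
P=np.array([ray(c,x,y,.056)[:2] for x,y in zip(xs,ys)]);
f=cv2.fitLine(P.astype(np.float32),cv2.DIST_L2,0,.01,.01).ravel();d=f[:2]*(-np.sign(f[0]));t=(P-f[2:])@d
print("handle dir",d,np.arctan2(d[1],d[0]),"tip",f[2:]+d*t.max(),"near",f[2:]+d*t.min())
# hoop: brown ring
hsv=cv2.cvtColor(im,cv2.COLOR_BGR2HSV)
def fit(z,r0,c0,mask,rmin,rmax):
    ys,xs=np.where(mask);Q=np.array([ray(c,x,y,z)[:2] for x,y in zip(xs,ys)]);cc=np.array(c0)
    for _ in range(8):
        r=np.linalg.norm(Q-cc,axis=1);q=Q[(r>rmin)&(r<rmax)]
        A=np.c_[2*q,np.ones(len(q))];x=np.linalg.lstsq(A,(q**2).sum(1),rcond=None)[0];cc=x[:2]
    return cc,np.sqrt(x[2]+cc@cc),len(q)
hm=np.zeros(g.shape,bool);hm[140:200,172:232]=(hsv[140:200,172:232,1]>110)
print("hoop",fit(.122,0,ray(c,202,170,.122)[:2],hm,.066,.09))
z1=cv2.resize(im[130:250,160:280],None,fx=3.3,fy=3.3*1.25,interpolation=cv2.INTER_CUBIC)
z1=cv2.resize(im[180:245,170:252],(410,325),interpolation=cv2.INTER_CUBIC);z2=cv2.resize(im[190:265,310:385],(375,375),interpolation=cv2.INTER_CUBIC)
o=np.zeros((375,785,3),np.uint8);o[:325,:410]=z1;o[:,410:]=z2;cv2.imwrite("pics/z1.png",o)
E
```

```text
lens [ 0.531 -0.193  0.145]
tip [ 0.406 -0.179  0.056]
collar [0.519 0.242 0.042]
hoop [0.662 0.259 0.122]
dish [0.679 0.001 0.035]
sp [0.617 0.446 0.07 ]
sp [0.532 0.48  0.07 ]
spare [0.375 0.491 0.012]
magfoot [ 0.656 -0.194  0.   ]
post [0.717 0.245 0.165]
[336 222   9  30 123]
handle dir [-0.9860402   0.16650774] 2.9743059 tip [ 0.40187668 -0.17480976] near [ 0.49560752 -0.19063762]
hoop (array([0.66794595, 0.26097639]), np.float64(0.07725122425882135), 564)
```

View pics/z1.png

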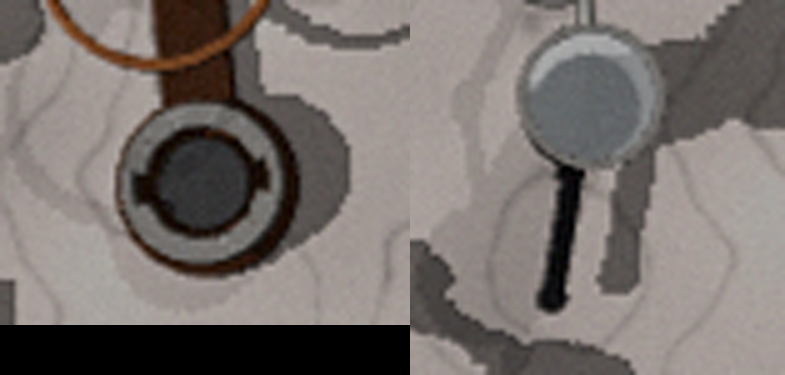

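The crop shows the collar ring centred at about (211,217.6) in full-image pixels, with notches on its left and right. The handle runs from the lens edge down to a tip at about (338.5,250). The measured handle puts the case axis near (0.535,-0.197), and the lens estimate (0.531,-0.193) agrees. I'll take wrist looks over the collar and the handle before touching anything.

```bash
python3 - <<'E'
from h import *
print("rot",bot.current_tool_rot())
for n,p,y in [("col",(.519,.242,.2),1.69),("colend",(.519,.242,.2),.12),("grab",(.436,-.18,.031),2.974),("place",(.38,.04,.031),2.974),("top",(.48,.02,.089),2.974)]:
    for k in(0,np.pi,-np.pi):
        q=bot.inverse_kinematics(np.array(p),down(y+k));print(n,round(y+k,2),None if q is None else np.round(q,2))
bot.goto(np.array([.46,.24,.33]),down(.12))
c=bot.read_camera("wrist");cv2.imwrite("pics/w1.png",c["pixels"]);np.save("w1.npy",c,allow_pickle=True);print(proj(c,[.519,.242,.042]))
bot.goto(np.array([.42,-.178,.22]),down(2.974-np.pi))
c2=bot.read_camera("wrist");cv2.imwrite("pics/w2.png",c2["pixels"]);np.save("w2.npy",c2,allow_pickle=True);print(proj(c2,[.436,-.18,.056]))
cv2.imwrite("pics/w12.png",cv2.resize(np.hstack([c["pixels"],c2["pixels"]]),(800,300)))
st();print(bot.current_joints())
R=np.array(c["R"]);print("cam rel tcp",-R.T@np.array(c["t"])-np.array([.46,.24,.33]))
E
```

```text
rot [-6.95881023e-01 -3.06289166e+00  2.09837070e-03]
col 1.69 [0.23 0.16 1.62 0.   1.36 0.11]
col 4.83 None
col -1.45 None
colend 0.12 [ 0.23  0.16  1.62 -0.    1.36  1.68]
colend 3.26 [ 0.23  0.16  1.62  0.    1.36 -1.47]
colend -3.02 [ 0.23  0.16  1.62  0.    1.36 -1.47]
grab 2.97 [-0.65  0.13  2.03 -0.    0.98 -2.05]
grab 6.12 [-0.65  0.13  2.03  0.    0.98  1.09]
grab -0.17 [-0.65  0.13  2.03  0.    0.98  1.09]
place 2.97 [-0.21 -0.11  2.27 -0.    0.98 -1.62]
place 6.12 [-0.21 -0.11  2.27  0.    0.98  1.52]
place -0.17 [-0.21 -0.11  2.27  0.    0.98  1.52]
top 2.97 [-0.21  0.05  1.97 -0.    1.11 -1.61]
top 6.12 [-0.21  0.05  1.97  0.    1.11  1.53]
top -0.17 [-0.21  0.05  1.97  0.    1.11  1.53]
[288.52374971 130.81788624]
[284.19416459 182.6226923 ]
t 3.52 tcp [ 0.4205 -0.1774  0.2203] F [-0.6 -0.3 -0.7] M [0.01 0.19 0.01] op 1.002 g 0.0
[-6.65118738e-01 -1.64119000e-01  1.90737297e+00  2.14808839e-04
  1.39772844e+00  1.07172047e+00]
cam rel tcp [0.06771436 0.00934314 0.16881903]
```

View pics/w12.png

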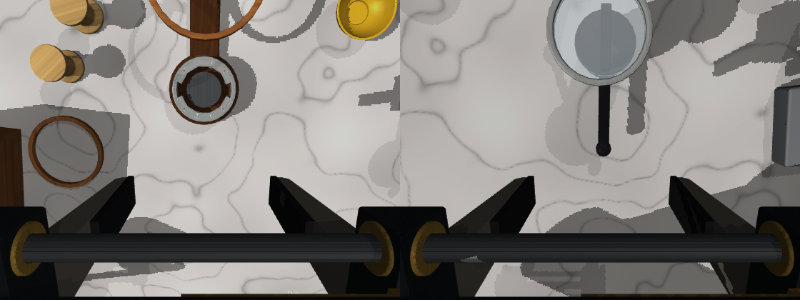

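The wrist view shows the collar at about (287,127) in its own pixels, with level notches. The handle in the second picture runs from (284,120) to a tip at about (284,208), and both are close to the predicted positions. Now I'll refine both.

```bash
python3 - <<'E'
from h import *
c=np.load("w1.npy",allow_pickle=True).item();im=c["pixels"];hsv=cv2.cvtColor(im,cv2.COLOR_BGR2HSV);g=im.max(axis=2)
# collar: steel ring mask (grey bright, bounded by brown foot edge)
m=((hsv[...,1]<45)&(g>90)).astype(np.uint8);roi=np.zeros_like(m);cv2.circle(roi,(287,126),49,1,-1);m&=roi
n,l,s,_=cv2.connectedComponentsWithStats(m);
# component ring: contains pixels at approx radius 38
best=max(range(1,n),key=lambda k:((l==k)[100:156,245:330]).sum());print(s[best])
cn,_=cv2.findContours((l==best).astype(np.uint8),cv2.RETR_CCOMP,cv2.CHAIN_APPROX_NONE)
for q in sorted(cn,key=len)[-2:]:
    e=cv2.fitEllipse(q);ctr=ray(c,*e[0],.042);print("ell",np.round(e[0],1),np.round(e[1],1),"->",ctr.round(4),"r mm",1000*np.mean(e[1])/2/c["fx"]*(.33+.169-.042))
# notches: dark pixels at radius 40..45mm on z=.042
u,v=np.meshgrid(np.arange(230,345),np.arange(70,185));P=np.array([ray(c,a,b,.042)[:2] for a,b in zip(u.ravel(),v.ravel())])-ctr[:2]
r=np.hypot(*P.T);a=np.arctan2(P[:,1],P[:,0]);d=g[v.ravel(),u.ravel()]<80
k=d&(r>.0385)&(r<.0445)
for s0 in(1,-1):
    kk=k&(np.abs(np.arctan2(np.sin(a-s0*1.69),np.cos(a-s0*1.69)))<.6)
    if s0<0: kk=k&(np.abs(np.arctan2(np.sin(a+1.45),np.cos(a+1.45)))<.6)
    print("notch",kk.sum(),np.degrees(np.arctan2(P[kk,1].mean(),P[kk,0].mean())),P[kk].mean(0))
c=np.load("w2.npy",allow_pickle=True).item();g=c["pixels"].max(axis=2)
m=np.zeros_like(g);m[125:225,260:310]=g[125:225,260:310]<50
n,l,s,_=cv2.connectedComponentsWithStats(m);k=1+s[1:,4].argmax();ys,xs=np.where(l==k);print(s[k])
mm=[(xs[ys==y].mean(),y,np.ptp(xs[ys==y])+1) for y in np.unique(ys)]
Q=np.array([ray(c,x,y,.056)[:2] for x,y,w in mm if y<195]);f=cv2.fitLine(Q.astype(np.float32),cv2.DIST_L2,0,.01,.01).ravel();d=f[:2]*-np.sign(f[0])
tip=ray(c,mm[-1][0],mm[-1][1]+1,.053)[:2];tip=f[2:]+d*((tip-f[2:])@d)
print("w",np.median([w for *_,w in mm])/c["fx"]*(.22+.169-.056),"dir",d,np.arctan2(d[1],d[0]),"tip",tip,"axis if 135/145",tip-.135*d,tip-.145*d)
# lens ring in wrist view
hsv=cv2.cvtColor(c["pixels"],cv2.COLOR_BGR2HSV)
E
```

```text
[ 241   79   89   92 2923]
ell [285.  124.9] [64.  73.4] -> [0.5253 0.247  0.042 ] r mm 42.20062613355295
ell [285.1 124.2] [88.2 90.8] -> [0.5261 0.247  0.042 ] r mm 54.98434193173973
notch 95 97.59170760715374 [-0.0054417   0.04082872]
notch 83 -86.08927441857035 [ 0.00279638 -0.04090599]
[ 274  125   21   94 1474]
w 0.013432926588306355 dir [-0.98391217  0.17865294] 2.9619756 tip [ 0.40169041 -0.17437318] axis if 135/145 [ 0.53451855 -0.19849132] [ 0.54435767 -0.20027785]
```

The collar is at (0.526,0.247) with r 55 mm. The stand yaw comes out at 0.10 rad from the notches and from the hoop direction, so they agree. The handle width measures 13.4 mm against 14 given, and the case axis is (0.5345,-0.1985). Now I'll grip the handle and lift.

```bash
python3 - <<'E'
from h import *
y=2.966;r=down(y);p=np.array([.4361,-.1806,.031])
bot.goto(p+[0,0,.12],r);bot.line_to(p,r,.12);st()
bot.set_gripper(0.0,50);st()
bot.line_to(p+[0,0,.011],r,.03);bot.hold(.3);st()
c=bot.read_camera("scene");cv2.imwrite("pics/s1.png",cv2.resize(c["pixels"][140:270,140:320],(720,520),interpolation=cv2.INTER_CUBIC))
E
```

```text
t 7.3 tcp [ 0.4367 -0.1811  0.0317] F [0.9 0.2 0.2] M [-0.01 -0.02  0.02] op 0.998 g 0.0
t 8.47 tcp [ 0.4361 -0.1806  0.031 ] F [0.5 0.4 0. ] M [ 0.   -0.04  0.04] op 0.145 g 50.0
t 9.28 tcp [ 0.436  -0.1805  0.0419] F [-0.2 -0.1 -2.4] M [ 0.05  0.21 -0.02] op 0.147 g 50.0
```

View pics/s1.png

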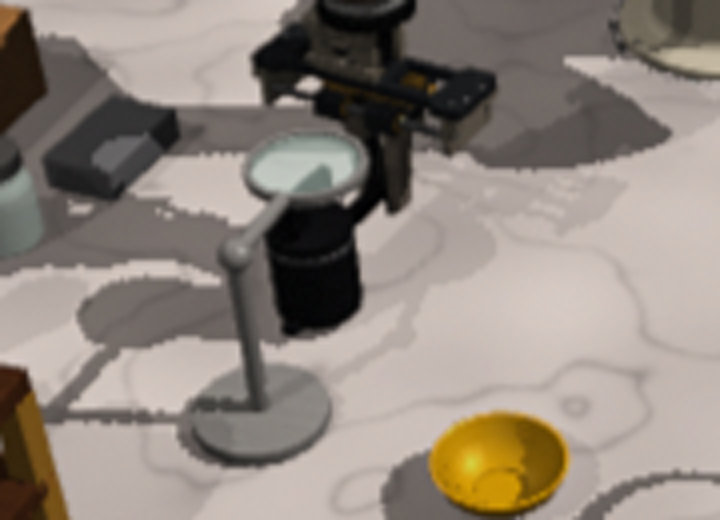

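The picture shows the case hanging free under the head by its handle, with about 2.4 N on the wrist. I'll carry it out and set it down.

```bash
python3 - <<'E'
from h import *
r=down(2.966)
bot.line_to([.42,-.14,.046],r,.06);bot.line_to([.385,.03,.048],r,.12);st()
bot.line_to([.385,.03,.034],r,.04);bot.hold(.2);st()
z=.034
while z>.026 and bot.current_contact_force()[2]<-.3:
    z-=.001;bot.line_to([.385,.03,z],r,.02)
st()
bot.set_gripper(.5,20);bot.hold(.3);st()
bot.line_to([.385,.03,.16],r,.15)
bot.goto([.40,.015,.30],r)
c=bot.read_camera("wrist");np.save("w3.npy",c,allow_pickle=True);c2=bot.read_camera("top");np.save("t3.npy",c2,allow_pickle=True)
cv2.imwrite("pics/p3.png",np.hstack([cv2.resize(c["pixels"],(400,300)),cv2.resize(c2["pixels"][190:265,230:330],(400,300),interpolation=cv2.INTER_CUBIC)]));st()
E
```

```text
t 11.82 tcp [0.3852 0.0296 0.0481] F [ 0.4  0.1 -1.9] M [ 0.05  0.25 -0.  ] op 0.145 g 50.0
t 12.52 tcp [0.3852 0.03   0.0342] F [ 0.1  0.9 -2. ] M [0.1  0.25 0.01] op 0.145 g 50.0
t 13.52 tcp [0.3851 0.03   0.0305] F [-4.1  0.4  6.8] M [0.12 0.53 0.02] op 0.146 g 50.0
t 14.45 tcp [0.385 0.03  0.03 ] F [ 0.3  0.1 -0.7] M [ 0.01 -0.    0.01] op 0.5 g 0.0
t 16.19 tcp [0.3989 0.0154 0.2976] F [ 0.  -0.2 -0.4] M [ 0.03  0.02 -0.01] op 0.5 g 0.0
```

View pics/p3.png

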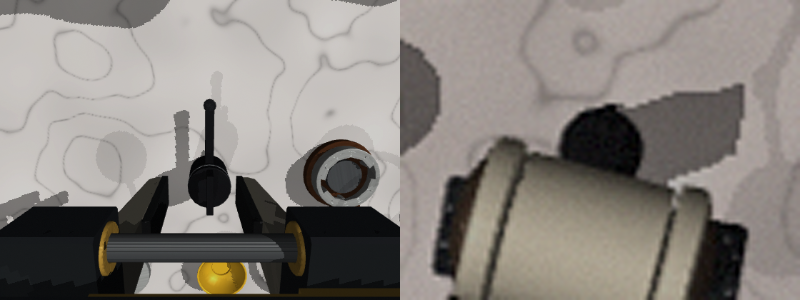

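The wrist picture shows the case upright at about (209,182) in view pixels, handle straight up to a tip at (209,102). I'll measure the handle line, then grip the top bar.

```bash
python3 - <<'E'
from h import *
c=np.load("w3.npy",allow_pickle=True).item();g=c["pixels"].max(axis=2)
m=np.zeros_like(g);m[130:218,270:315]=g[130:218,270:315]<50
n,l,s,_=cv2.connectedComponentsWithStats(m);k=1+s[1:,4].argmax();ys,xs=np.where(l==k);print(s[k])
mm=[(xs[ys==y].mean(),y) for y in np.unique(ys)]
Q=np.array([ray(c,x,y,.056)[:2] for x,y in mm if y>mm[0][1]+18]);f=cv2.fitLine(Q.astype(np.float32),cv2.DIST_L2,0,.01,.01).ravel();d=f[:2]*-np.sign(f[0])
tip=ray(c,mm[0][0],mm[0][1],.053)[:2];tip=f[2:]+d*((tip-f[2:])@d)
print("yaw",np.arctan2(d[1],d[0]),"tip",tip,"axis",tip-.135*d)
print("expected",np.array([.385,.03])-.1*np.array([np.cos(2.966),np.sin(2.966)]))
# bar end beyond drum seen at (209,215) view
print("bar far end px", ray(c,209*1.4,215*1.4,.113), "drum px",[proj(c,[*(tip-.135*d),z]) for z in(.08,.113)])
E
```

```text
[ 285  139   17   79 1004]
yaw 2.9607823 tip [0.3521338  0.03712802] axis [0.48493308 0.0128514 ]
expected [0.48346232 0.01253083]
bar far end px [0.51261625 0.00725514 0.113     ] drum px [array([292.49613077, 263.97606211]), array([293.4056727 , 275.73505969])]
```

Measured and expected values agree within 1.5 mm. I'll take the top bar, lift, and hover above the collar.

```bash
python3 - <<'E'
from h import *
r=down(2.961);p=np.array([.4845,.0127,.089])
bot.goto(p+[0,0,.08],r);bot.line_to(p,r,.1);st()
bot.set_gripper(0,50);bot.hold(.1);st()
bot.line_to(p+[0,0,.05],r,.06);bot.hold(.3);st()
bot.line_to(p+[0,0,.09],r,.12)
C=np.array([.526,.247]);r2=down(.1+np.pi/2)
bot.goto([C[0],C[1],.089+.09],r2)
bot.line_to([C[0],C[1],.089+.052],r2,.06);bot.hold(.3);st()
c=bot.read_camera("scene");np.save("s4.npy",c,allow_pickle=True)
t=bot.read_camera("top");w=bot.read_camera("wrist")
a=cv2.resize(c["pixels"][200:290,310:430],(400,300),interpolation=cv2.INTER_CUBIC)
b=cv2.resize(w["pixels"],(400,300))
e=cv2.resize(t["pixels"][170:260,160:280],(400,300),interpolation=cv2.INTER_CUBIC)
cv2.imwrite("pics/p4.png",np.vstack([np.hstack([a,b]),np.hstack([e,e*0])]))
E
```

```text
t 17.81 tcp [0.4852 0.0125 0.0898] F [0.8 0.1 0.1] M [ 0.05 -0.03  0.03] op 0.502 g 0.0
t 18.55 tcp [0.4846 0.0126 0.0891] F [ 0.8 -0.7  0.8] M [-0.16  0.11  0.08] op 0.104 g 50.0
t 19.83 tcp [0.4843 0.0127 0.1387] F [-0.4  0.2 -1.7] M [-0.02 -0.03  0.05] op 0.102 g 50.0
t 22.94 tcp [0.5262 0.2471 0.1414] F [ 0.1  0.4 -2. ] M [-0.1   0.07 -0.01] op 0.101 g 50.0
```

View pics/p4.png

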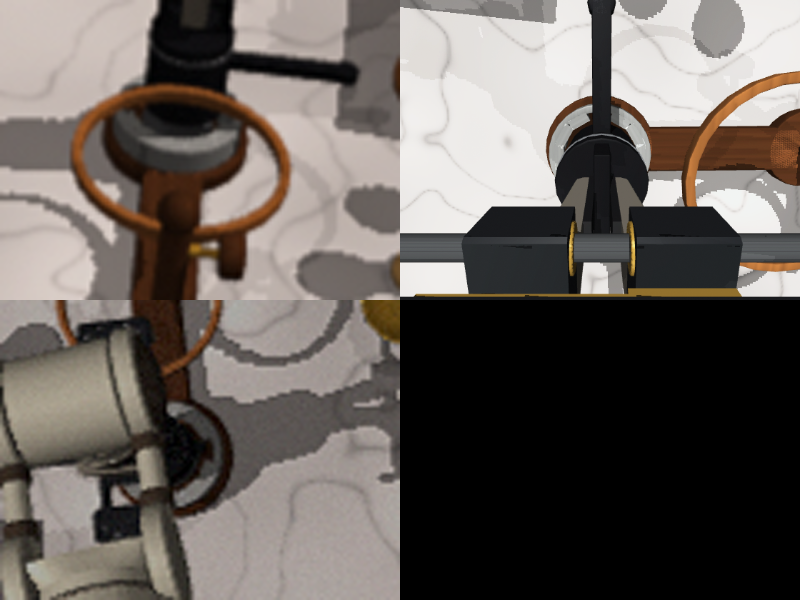

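The case hovers 52 mm up over the collar. In the wrist view the drum is centred at about 601.5 and the collar ring at about 599, which is within about 1 mm across, and the handle is square to the stand's bar. I'll lower it in small steps under force watch.

```bash
python3 - <<'E'
from h import *
r=down(.1+np.pi/2)
for z in (.046,.043,.041,.038,.036,.034,.032,.030):
    bot.line_to([.526,.247,.089+z],r,.03);bot.hold(.1);f=bot.current_contact_force();print(z,np.round(f,1),np.round(bot.current_ft_torque(),2))
    if abs(f[2]+2)>9 or np.hypot(f[0],f[1])>8: break
st()
E
```

```text
0.046 [ 0.4 -0.5 -2.7] [-0.08  0.07 -0.  ]
0.043 [-0.3 -0.  -2.7] [-0.08  0.07  0.02]
0.041 [ 1.1  0.2 -2.9] [-0.06  0.07  0.03]
0.038 [ 0.4 -0.2 -2.4] [-0.06  0.02 -0.  ]
0.036 [ 0.7  0.6 -2.9] [-0.06  0.04 -0.01]
0.034 [ 0.2 -0.1 -1.2] [-0.13  0.02 -0.01]
0.032 [-0.   0.6 -1.8] [-0.03  0.05 -0.06]
0.03 [-1.1 -0.2 -2.4] [-0.06  0.04  0.01]
t 25.99 tcp [0.526 0.247 0.119] F [-1.1 -0.2 -2.4] M [-0.06  0.04  0.01] op 0.106 g 50.0
```

The lugs dropped through the notches without contact. Now I'll press down and turn.

```bash
python3 - <<'E'
from h import *
C=[.526,.247];y0=.1+np.pi/2
for z in (.028,.026,.0245,.0235):
    bot.line_to([*C,.089+z],down(y0),.03);bot.hold(.1);f=bot.current_contact_force();print(z,np.round(f,1))
    if f[2]>25: break
else:
    for a in range(8,93,7):
        bot.line_to([*C,.1125],down(y0-np.radians(a)),.03);f=bot.current_contact_force();m=bot.current_ft_torque();print(a,np.round(f,1),np.round(m,2),round(bot.current_clock(),1))
        if np.hypot(f[0],f[1])>15 or abs(m[2])>1.5 or f[2]>30: print("stop");break
st();print(bot.current_joints().round(2))
E
```

```text
0.028 [-0.3 -0.7  2. ]
0.026 [-1.2  1.3  3.7]
0.0245 [-0.4  0.2  5. ]
0.0235 [-1.3 -1.   4.8]
8 [-0.  -0.7  5.6] [-0.16  0.13 -0.02] 27.7
15 [-0.4 -0.8  5.7] [-0.2   0.26 -0.08] 28.0
22 [-2.2 -1.9  6.5] [-0.22  0.35 -0.07] 28.2
29 [-1.5 -0.8  6.2] [-0.13  0.38 -0.05] 28.5
36 [-1.2 -0.4  5.7] [-0.3   0.45 -0.05] 28.8
43 [-1.7 -0.4  4.8] [-0.15  0.38 -0.05] 29.1
50 [-0.8 -0.2  6.9] [-0.09  0.49 -0.05] 29.3
57 [-2.3  0.8  5.4] [-0.02  0.52 -0.06] 29.6
64 [-2.3 -0.3  6.2] [-0.02  0.59  0.04] 29.9
71 [-1.8  0.4  5.6] [ 0.    0.55 -0.01] 30.2
78 [-0.9  0.9  5. ] [ 0.04  0.38 -0.07] 30.4
85 [-0.5  0.7  6.2] [-0.07  0.4  -0.1 ] 30.7
92 [-1.8 -2.3  5.6] [-0.65  0.45  0.16] 31.0
t 30.98 tcp [0.5262 0.2463 0.1127] F [-1.8 -2.3  5.6] M [-0.65  0.45  0.16] op 0.103 g 50.0
[ 0.23  0.27  1.68 -0.    1.2   1.74]
```

It turned fully, with some moment building at the stop. I'll ease up onto the lip, release, retreat and check.

```bash
python3 - <<'E'
from h import *
r=down(.1+np.pi/2-np.radians(90.5));C=[.526,.247]
bot.line_to([*C,.089+.0255],r,.02);bot.hold(.2);st()
bot.set_gripper(.45,20);bot.hold(.3);st()
bot.line_to([*C,.22],r,.12);bot.goto([.42,.24,.30],r);st()
w=bot.read_camera("wrist");np.save("w5.npy",w,allow_pickle=True);s=bot.read_camera("scene")
cv2.imwrite("pics/p5.png",np.hstack([cv2.resize(w["pixels"],(400,300)),cv2.resize(s["pixels"][200:290,310:430],(400,300),interpolation=cv2.INTER_CUBIC)]))
E
```

```text
t 31.43 tcp [0.5261 0.2468 0.1145] F [ 0.5 -2.4  3.9] M [-0.56  0.19  0.02] op 0.102 g 50.0
t 32.37 tcp [0.526  0.247  0.1145] F [ 0.3  0.2 -0.1] M [-0.01  0.19 -0.  ] op 0.447 g 0.0
t 33.98 tcp [0.4202 0.2399 0.299 ] F [-0.4  0.4  0.4] M [ 0.01  0.14 -0.  ] op 0.451 g 0.0
```

View pics/p5.png

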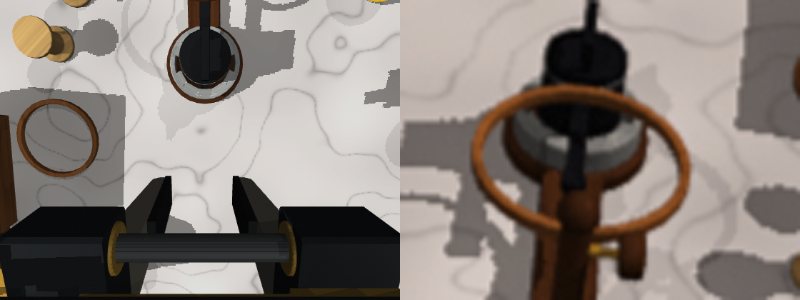

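The picture shows the case seated in the collar at about (205,55). The notches at (178,63) and (232,63) are empty, and the handle lies along the stand's bar under the hoop. The gripper is clear.

```bash
python3 -c "
from workcell import bot
print(bot.job_done(),bot.current_clock())"
```

```text
the job is handed in; nothing more can be done
the job is handed in; nothing more can be done
```

The job is handed in: in the last picture the case sits in the collar, turned to the stop, with its handle under the hoop and the gripper clear; no verdict was returned.

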